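Take a contact reading on a sloping sample with a sprung hand probe

ROBOT

A 6-joint arm with a two-finger parallel gripper is mounted at the origin on a cart in front of the work surface, level with it; the furniture and walls round the work are solid. World frame = base frame: x ahead of the robot, y to its left, z up, the work surface at z = 0. Lengths are in m, angles in rad, forces in N, time in s.
With the tool pointing down it reaches from about 0.225 to 0.875 m from the base axis. Payload 3.4 kg.
Tool frame: the origin (TCP) lies midway between the tips of the shut fingers; the grasp point (between the pads) lies 19 mm behind it (pinch_z is the distance from the TCP to the grasp point, in m); z points along the fingers, y is the line along which they close (so a half turn about z gives the same grasp; the last joint's range is limited). The gripper opens to 85 mm and grips with 20 to 120 N. Pads are 22 mm wide; open, the fingers measure 114 mm over their backs; the gripper's body (76 mm by 85 mm) begins 54 mm behind the grasp point. The pads swing forward as they close: fully open they stand 13 mm farther back than shut.
Start: joints at [0.998, 0.276, 1.505, -0, 1.361, -0.121], TCP at [0.251, 0.517, 0.231] pointing down, gripper open.
Joint ranges: [-2.89, 2.89], [-0.75, 2.08], [0.22, 2.7], [-1.18, 4.32], [0.11, 2.71], [-2.7, 2.7]. Speed limits (rad/s): [2.57, 2.57, 3.14, 3.14, 3.14, 3.14].

INTERFACE

Orientations are given as a unit quaternion [w, x, y, z].
In Python, from rig import get_state, get_image, sign_off, pinch_z gives the robot as it stands.
- The arm moves only by the tool send_rows, never from a script. Its argument "steps" is one flat list of numbers, 5 for each row, row after row: the gripper's target within -1 to 1 (fully open at 1, half-way at 0, shut at -1), then the shift along the tool's x, y, z in cm, then the turn about the tool's z in degrees. In form: [gripper, x, y, z, roll, gripper, x, y, z, roll, ...]. A call has 1 to 12 rows; each row shifts and turns the commanded pose from where the row before left it, along the tool's axes as they then stand; what a row does not reach is not made up. A row lasts 1/10 s, in which the tool goes at most 50 mm and 8.59 degrees, less where a joint would pass 70% of its speed; a pose out of reach is approached as far as the arm can. A call is refused whole if a number of a shift passes 5 or a number of a turn 8.59, either way. A call with a gripper value outside its range is refused whole. The fingers move at their own pace and stop on an object; "newtons" is the grip in N (left out, the last holds). Time passes only in rows, so rows that do not move let the fingers close. It gives the time, the measured TCP pose, the force, the opening and the grip force at its end, in the units of the state.
- get_state(): the state, without advancing time (a new reading comes with each control period).
- get_image(name): name is "scene" or "top" or "wrist"; returns a dict with "color" (384x512x3 uint8, red, green, blue), "mtx" (3x3 intrinsics, pixels), "T" (4x4, takes a point from camera to world coordinates); the wrist camera has in their place "mount" (4x4, takes a point from camera to tool coordinates, whose origin is the TCP and whose axes are the flange's). Camera axes: x right, y down, z forward; pixel columns grow to the right and rows downward; lengths in m; the calibration is good to about 2 mm. A picture is of the moment at which its call begins: read the wrist's pose just before it. There is no depth.
- sign_off(): hands the job in; it is judged then, once.
The state is a dict: "clock": time; "qpos": joint angles; "qd": joint speeds; "effort": joint torques, N m; "position": TCP position; "ee_rot": TCP orientation; "contact_force": force on the tool from outside, world axes, zero at the start; "moment": the same for the moment, N m; "width": finger opening in m; "gripper_force": force on a finger pad.
Only numpy, scipy, OpenCV 4.12 (cv2) and the standard library are available. Lean on these libraries where they do the work, as an engineer would, in place of code of your own. Each camera call takes 0.05 s, during which the arm holds its last target. There are 200 camera calls.

TASK

Draw the hand probe up out of its bore and take a reading on the round sample (not the square one): hold the probe square to the sloping sample with its sprung nose on the middle of the sample, pressed gently about half way in, and keep it still there for two seconds. Then hang the probe upright by its collar in the open side notch of its stand and let go; leave the loupe, the ring gauge and the stamp where they are.

Things in the scene. Friction and masses are not known exactly. Their poses are not given: they have to be found in the camera images.
- probe: Hand probe, 140 mm long, about 0.15 kg (varies), at the start nose down in the bore of its stand. Origin: centre of the underside of its collar; z runs up the handle. The collar (36 mm diameter) is 6 mm thick; below it a steel barrel, 20 mm diameter, reaches 55 mm down, and the sprung nose (11 mm diameter) 18 mm more.
- probe_grip (a point): Middle of the probe's black handle, 35 mm above its origin. The handle is 26 x 26 mm square, from 6 to 64 mm above the origin (a button on top ends at 67 mm); its flats face the probe's x and y axes: grasp across either pair. Axes as the probe's.
- probe_tip (a point): The end of the probe's nose when fully out: on the probe's axis, 73 mm below its origin. Fixed to the probe: it does not follow the nose as that is pressed in. Axes as the probe's.
- probe_nose (a joint): How far the sprung nose is pushed into the barrel, m: 0 fully out, 0.012 at its stop. It starts to yield at about 2 N and needs about 0.5 N more for each mm (5 N half way, 8 N at the stop).
- probe_stand: Fixed probe stand, 90 x 160 mm; origin at the worktop, x from its open front to its back, z up. On its left (local y +40 mm) a grey block with a bore, on its right (local y -40 mm) a steel fork with the side notch; both tops are 95 mm above the worktop, and nothing stands higher. The probe's collar rests on either top.
- bore_mouth (a point): Centre of the bore at the block's top face, 95 mm above the worktop. The bore is 24 mm in diameter, goes through and is 45 mm deep. Axes as the stand's.
- notch_seat (a point): Where the probe's origin belongs when it hangs in the notch: midway between the prongs at their top face, 95 mm above the worktop. The notch is 24 mm wide, the fork 12 mm thick; it is open to the front (-x of the stand, whose axes this has), closed 12 mm behind this point; the prongs reach 32 mm in front of it.
- round_plate: Sloping aluminium plate, 92 x 70 mm, of the fixed fixture with the round sample. Origin: centre of its top face, 52 mm above the worktop; z: outward normal, 30 degrees off vertical, leaning roughly to the robot; x: up the slope.
- round_spot (a point): Foot of the round sample: the plate's origin. The sample is steel, 30 mm in diameter, its flat face parallel to the plate and 4 to 16 mm above it (set anew each time, not measured: find it by touch). It is clamped fast. Axes as the plate's.
- square_plate: The same plate on the other fixture, whose sample is square (28 x 28 mm). Not to be touched with the probe. The two fixtures may stand either way round.
- loupe: Standing black loupe, 45 mm diameter, 49 mm high, loose bystander; origin under its centre.
- ring_gauge: Steel ring gauge, 52 mm diameter, 16 mm high, loose bystander; origin under its centre.
- stamp: Rubber hand stamp with a black knob, 25 x 48 x 58 mm, loose bystander; origin under its centre.
Things that resemble listed ones, but are neither listed nor needed, are in the scene too. Leave any pink or white look-alike of the probe alone.

How it is judged:
By the outcome, as a careful person would: the job done as asked, in the order asked, and still so for the second after the job is handed in, with the robot touching nothing.
It also fails if it takes over 61 s, if anything falls off the work surface, if the arm or the gripper's body presses on something with over 40 N, if the wrist force passes 120 N, or if a joint passes its speed limit or range.

## Working session

There is one attempt and no reset: what is moved stays moved. The work goes in short steps, Python scripts to look and compute and a tool call to move; the robot and the scene stay as the last step left them, time stands still between calls to the robot, and variables do not carry over. Pictures are saved under pics/ and viewed, at most 10 in all, crops included, and the job is handed in when it is done.

Besides the shell and the picture viewer there is one more tool, called after "Call:" as name(argument=value, ...) on one line, values as JSON. send_rows: Moves the arm, as the interface text tells. Its arguments: {"type":"object","properties":{"steps":{"type":"array"},"newtons":{"type":"number"}},"required":["steps"]}

```bash
ls; mkdir -p pics; python3 - <<'E'
from rig import get_state,get_image,pinch_z
import cv2,numpy as np
s=get_state();print(s,pinch_z)
for n in("scene","top"):
    i=get_image(n);cv2.imwrite(f"pics/{n}0.png",i["color"][:,:,::-1]);print(n,i["mtx"].tolist(),np.round(i["T"],4).tolist())
    np.savez(f"pics/{n}.npz",K=i["mtx"],T=i["T"],c=i["color"])
print(np.array(get_image("wrist")["mount"]).round(4).tolist())
a=[cv2.imread(f"pics/{n}0.png") for n in("scene","top")]
for n,b in zip(("scene","top"),a): cv2.imwrite(f"pics/{n}0b.png",cv2.resize(b,(800,600),interpolation=cv2.INTER_CUBIC))
E
```

```text
pics
{'clock': 0.0, 'qpos': array([ 9.97982487e-01,  2.76570912e-01,  1.50612190e+00, -1.08361708e-05,
        1.36070358e+00, -1.20988205e-01]), 'qd': array([ 0.00090229, -0.000193  , -0.00023884,  0.00066473,  0.00119403,
        0.00067289]), 'effort': array([-9.66303778e-04, -4.16776800e+01, -2.45807719e+01, -7.34787700e-04,
        1.12054904e-02,  1.70462283e-05]), 'position': array([0.25076451, 0.51685239, 0.23045792]), 'ee_rot': array([-3.01638788e-04,  2.23994881e-01,  9.74589903e-01, -8.49944221e-04]), 'contact_force': array([ 0.1632104 , -0.48208802,  0.0176618 ]), 'moment': array([-0.04074472,  0.01172787,  0.00877266]), 'gripper_force': 0.0, 'width': 0.0855677534487222} 0.0187
scene [[460.9777731056047, 0.0, 253.37762970330385], [0.0, 460.9777731056047, 188.6950991820447], [0.0, 0.0, 1.0]] [[0.714, -0.5002, 0.4898, 0.0948], [-0.7001, -0.5061, 0.5037, -0.5433], [-0.004, -0.7026, -0.7116, 0.8345], [0.0, 0.0, 0.0, 1.0]]
top [[397.1477184546167, 0.0, 259.9252147981597], [0.0, 397.1477184546167, 185.3149720042978], [0.0, 0.0, 1.0]] [[-0.0242, -0.9847, 0.1725, 0.3898], [-0.9996, 0.0263, 0.0097, -0.0427], [-0.0141, -0.1722, -0.985, 1.0713], [0.0, 0.0, 0.0, 1.0]]
[[0.0003, -0.9645, -0.264, 0.0658], [1.0, 0.0006, -0.0011, -0.0003], [0.0012, -0.264, 0.9645, -0.1432], [0.0, 0.0, 0.0, 1.0]]
```

View pics/scene0b.png

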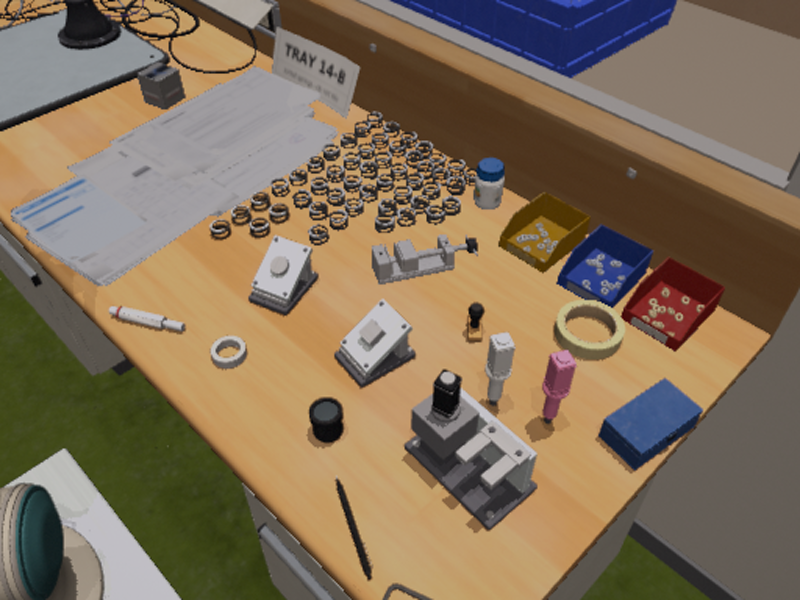

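View pics/top0b.png

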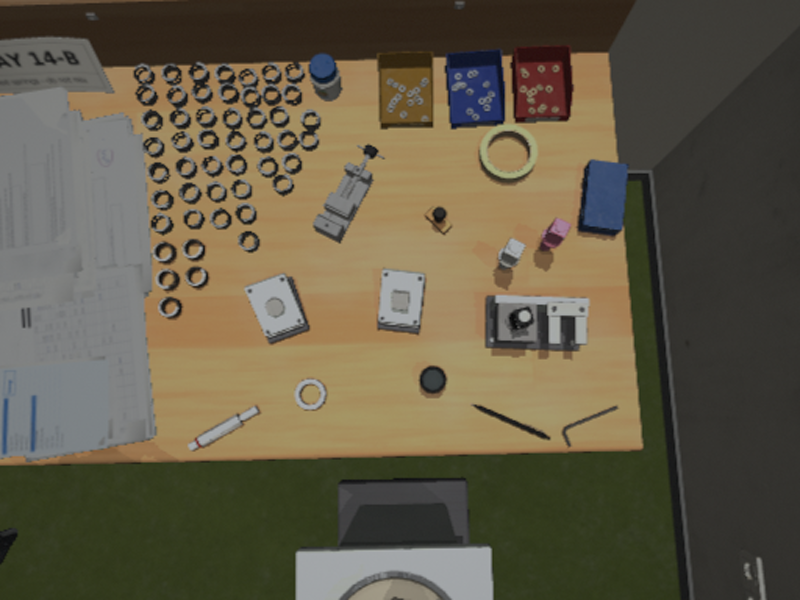

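The scene view shows the black probe in the stand's grey block at (446,393). The things it could be taken for are the white look-alike at (500,365), the pink one at (560,385) and the white/red pen at (148,319). I choose the black one. The round sample is on the left fixture, scene (279,265) and top (275,307). The square sample is at top (400,300). Next is a close crop.

```bash
python3 - <<'E'
import cv2,numpy as np
t=np.load("pics/top.npz")["c"][:,:,::-1];s=np.load("pics/scene.npz")["c"][:,:,::-1]
f=lambda a,x,y,w,h:cv2.resize(a[y:y+h,x:x+w],(400,300),interpolation=cv2.INTER_CUBIC)
a=np.vstack([np.hstack([f(t,305,175,80,60),f(t,140,165,80,60)]),np.hstack([f(s,250,225,100,75),f(s,145,140,80,60)])])
cv2.imwrite("pics/crop1.png",a)
E
```

```text
(no output)
```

View pics/crop1.png

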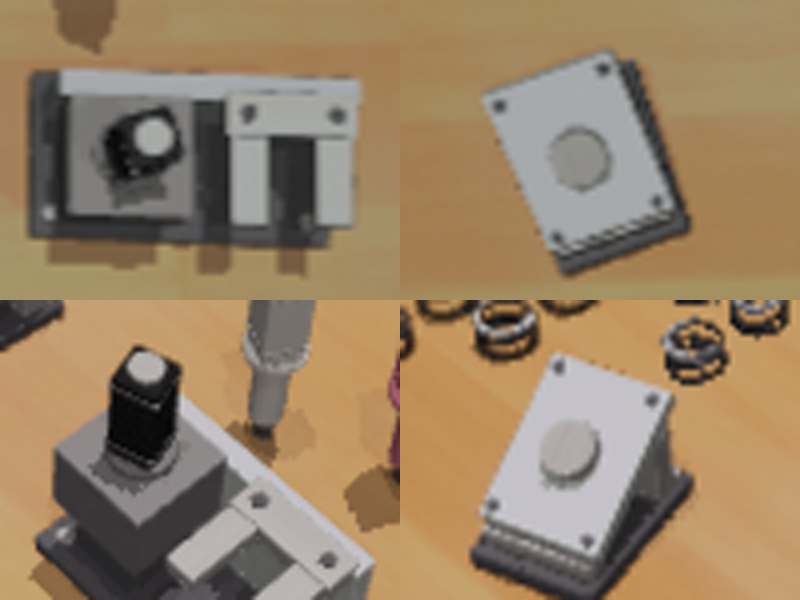

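```bash
cat > h.py <<'E'
import numpy as np
from scipy.spatial.transform import Rotation as R
from scipy.optimize import least_squares
C={n:np.load(f"pics/{n}.npz") for n in("top","scene")}
def proj(n,P):
    K,T=C[n]["K"],C[n]["T"];p=(np.asarray(P)-T[:3,3])@T[:3,:3];p=p@K.T;return p[:,:2]/p[:,2:]
def ray(n,uv,z):
    K,T=C[n]["K"],C[n]["T"];d=T[:3,:3]@np.linalg.solve(K,[*uv,1]);o=T[:3,3];return o+d*(z-o[2])/d[2]
E
python3 - <<'E'
from h import *
tc=lambda x,y,x0,y0,s:[x0+x/s,y0+y/s]
# plate
pt=np.array([tc(x-400,y,140,165,5) for x,y in[(484,95),(611,50),(676,206),(555,240)]])
ps=np.array([tc(x-400,y-300,145,140,5) for x,y in[(558,352),(673,400),(590,552),(480,512)]])
loc=np.array([[.046,.035,0],[.046,-.035,0],[-.046,-.035,0],[-.046,.035,0]])
def pose(p):
    Rz=R.from_euler('z',p[2])*R.from_euler('y',-np.pi/6) # x up slope
    return Rz
def res(p):
    P=pose(p).apply(loc)+[p[0],p[1],.052]
    return np.r_[(proj("top",P)-pt).ravel(),(proj("scene",P)-ps).ravel()]
r=least_squares(res,[.45,.2,0]);print(r.x,np.degrees(r.x[2]),r.fun.round(1),pose(r.x).as_matrix().round(3).tolist())
# stand: block top corners, notch
st=[((268,137),(.012,-.028)),((316,138),(.012,-.052)),((268,224),(-.032,-.028)),((316,226),(-.032,-.052))]
bl=[((x-0),(y)) for x,y in[(68,92),(192,98),(190,216),(68,215)]]
ptop=[ray("top",tc(x,y,305,175,5),.095) for (x,y),_ in st]
cb=[ray("top",tc(x,y,305,175,5),.095) for x,y in bl]
print("notch",np.round(ptop,4).tolist());print("block",np.round(cb,4).tolist(),np.mean(cb,0))
A=np.array([l for _,l in st]);
def rs(p):
    c,s=np.cos(p[2]),np.sin(p[2]);Q=A@np.array([[c,s],[-s,c]])+p[:2];
    b=np.array([0,.04])@np.array([[c,s],[-s,c]])+p[:2]
    return np.r_[(Q-np.array(ptop)[:,:2]).ravel(),b-np.mean(cb,0)[:2]]
r=least_squares(rs,[.4,-.2,0]);print("stand",r.x,r.fun.round(4))
p=r.x;c,s=np.cos(p[2]),np.sin(p[2])
for n,y in(("bore",.04),("notch",-.04)):print(n,p[0]-s*y,p[1]+c*y)
print("button top", ray("top",tc(156,133,305,175,5),.162),"scene",ray("scene",tc(147,366-300,250,225,4),.162))
E
```

```text
[0.54872297 0.18482169 0.30402285] 17.419225971152276 [ 0.3 -0.6  1.  -0.3  0.3 -0.1 -0.8  1.6 -0.2 -0.7  0.1 -1.7  0.6  1.2
 -0.7 -0.2] [[0.826, -0.299, -0.477], [0.259, 0.954, -0.15], [0.5, 0.0, 0.866]]
notch [[0.5115, -0.2755, 0.095], [0.5104, -0.2991, 0.095], [0.4686, -0.2727, 0.095], [0.467, -0.296, 0.095]]
block [[0.5365, -0.1781, 0.095], [0.5319, -0.2393, 0.095], [0.4735, -0.2348, 0.095], [0.4755, -0.1751, 0.095]] [ 0.5043694  -0.20684154  0.095     ]
stand [ 0.50189934 -0.24659395 -0.06419272] [ 0.0006  0.0002  0.0002 -0.0002 -0.0004  0.0002 -0.0004 -0.0004  0.0001
  0.0002]
bore 0.5044652879006758 -0.20667633535042437
notch 0.4993333964388829 -0.2865115637275285
button top [ 0.5063351  -0.20831535  0.162     ] scene [ 0.50578676 -0.20802198  0.162     ]
```

The crop shows the black square handle, white button at top (156,133) in the crop, so this is the right probe. The tool axis cannot be tilted by moves, so I'll have to pivot the probe in the pads, with its nose against the bore rim. First I move above the probe.

Call:
send_rows(steps=[1, -3.2, -3.2, 0, 0, 1, -3.2, -3.2, 0, 0, 1, -3.2, -3.2, 0, 0, 1, -3.2, -3.2, 0, 0, 1, -3.2, -3.2, 0, 0, 1, -3.2, -3.2, 0, 0, 1, -3.2, -3.2, 0, 0, 1, -3.2, -3.2, 0, 0, 1, -3.2, -3.2, 0, 0, 1, -3.2, -3.2, 0, 0, 1, -3.2, -3.2, 0, 0, 1, -3.2, -3.2, 0, 0])

```text
clock: 1.35
position: [0.429, 0.0024, 0.2313]
ee_rot: [0.0, 0.224, 0.975, 0.0]
contact_force: [0.4, -0.3, -0.8]
width: 0.0854
gripper_force: 0.0
```

Call:
send_rows(steps=[1, -3.2, -3.1, 0, 0, 1, -3.2, -3.1, 0, 0, 1, -3.2, -3.1, 0, 0, 1, -3.2, -3.1, 0, 0, 1, -3.2, -3.1, 0, 0, 1, 0, 0, 0, 0, 1, 0, 0, 0, 0])

```text
clock: 2.05
position: [0.5048, -0.2056, 0.2304]
ee_rot: [-0.001, 0.225, 0.974, 0.001]
contact_force: [-0.2, 0.3, -1.1]
width: 0.0852
gripper_force: 0.0
```

```bash
cat >> h.py <<'E'
def wrist(name,box=None):
    from rig import get_state,get_image
    import cv2
    s=get_state();i=get_image("wrist");q=s["ee_rot"];Rt=R.from_quat([q[1],q[2],q[3],q[0]]).as_matrix()
    np.savez(f"pics/{name}.npz",K=i["mtx"],M=i["mount"],R=Rt,p=s["position"],c=i["color"])
    W=np.eye(4);W[:3,:3]=Rt;W[:3,3]=s["position"];C[name]=dict(K=i["mtx"],T=W@i["mount"])
    cv2.imwrite(f"pics/{name}.png",cv2.resize(i["color"][:,:,::-1],(800,600),interpolation=cv2.INTER_CUBIC))
    yaw=np.degrees(np.arctan2(Rt[1,1],Rt[0,1]));print(s["clock"],s["position"].round(4),"yaw_y",yaw.round(2),"q",s["qpos"].round(3),"w",s["width"],"f",s["contact_force"].round(2))
    return s
def load(name):
    d=np.load(f"pics/{name}.npz");W=np.eye(4);W[:3,:3]=d["R"];W[:3,3]=d["p"];C[name]=dict(K=d["K"],T=W@d["M"]);return d
E
python3 -c "
from h import *
wrist('w1')"
```

```text
2.05 [ 0.5048 -0.2056  0.2304] yaw_y 64.01 q [-5.150e-01  2.330e-01  1.568e+00  1.000e-03  1.344e+00 -1.632e+00] w 0.08521442541587418 f [-0.24  0.28 -1.06]
```

View pics/w1.png

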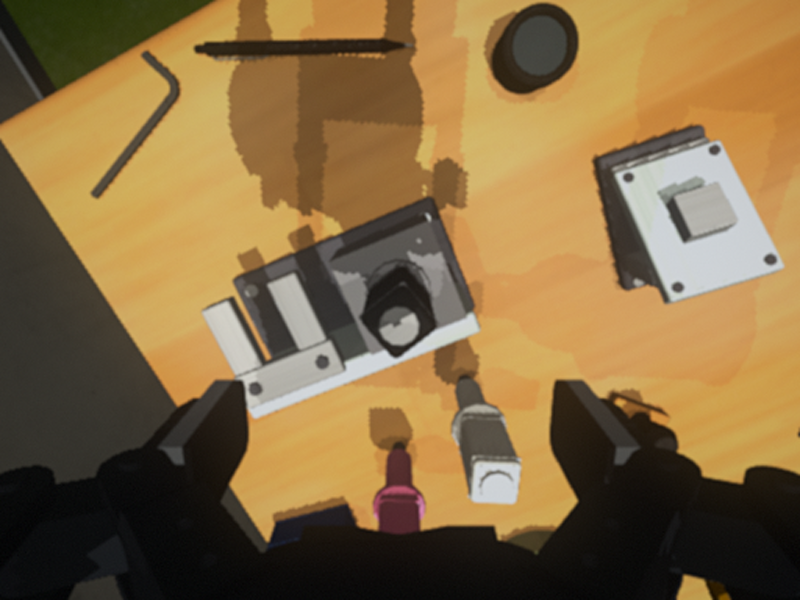

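The wrist view shows the probe handle at (400,320), with the button on top, appearing as a diamond of about 45° to the tool axes. The fork is at left (280,340), and the white and pink look-alikes stand behind. I'll enlarge the handle.

```bash
python3 - <<'E'
import cv2,numpy as np
c=np.load("pics/w1.npz")["c"][160:235,120:220+100,::-1][:, 90:190]
c=cv2.convertScaleAbs(cv2.resize(c,(800,600),interpolation=cv2.INTER_CUBIC),alpha=2.2,beta=20)
cv2.imwrite("pics/w1c.png",c)
E
```

```text
(no output)
```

View pics/w1c.png

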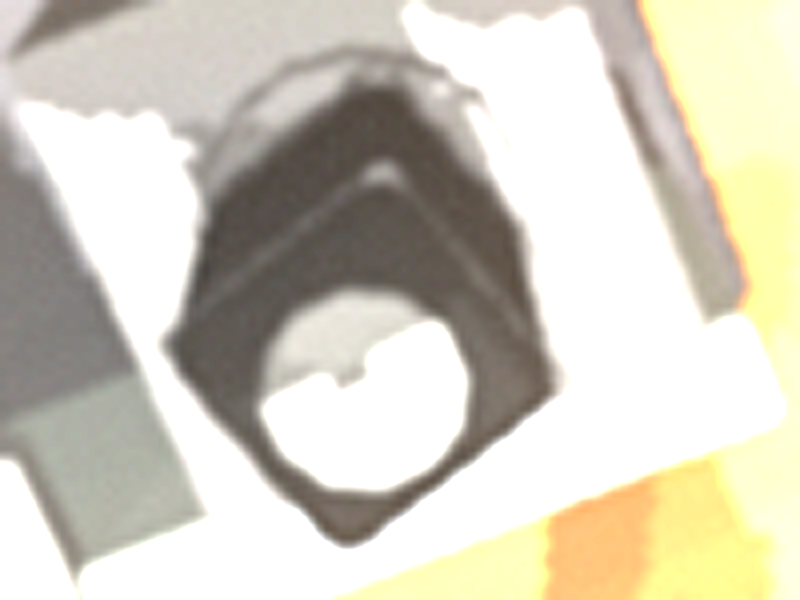

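```bash
python3 - <<'E'
from h import *
load("w1")
P=np.array([ray("w1",[210+x/8,160+y/8],.159) for x,y in[(170,342),(378,165),(555,392),(348,545)]])
print(P.round(4),P.mean(0))
for i in range(4):
    d=P[(i+1)%4]-P[i];print(np.linalg.norm(d).round(4),np.degrees(np.arctan2(d[1],d[0]))%90)
# notch & block from this view, full image 800 scale 1.5625
f=512/800
for x,y in[(313,349),(268,363)]:print(ray("w1",[x*f,y*f],.095))
E
```

```text
[[ 0.4972 -0.2206  0.159 ]
 [ 0.4909 -0.1976  0.159 ]
 [ 0.5159 -0.1926  0.159 ]
 [ 0.5207 -0.215   0.159 ]] [ 0.5061768  -0.20647116  0.159     ]
0.0238 15.180570368695456
0.0254 11.336533996075232
0.0229 12.274864281862364
0.0242 13.384976701037402
[ 0.51763343 -0.26792192  0.095     ]
[ 0.51373712 -0.29594643  0.095     ]
```

Handle yaw is about 13° and its centre is about (0.506, -0.207). I'll roll +51°, centre and descend.

Call:
send_rows(steps=[1, 0, 0, 0, 8.5, 1, 0, 0, 0, 8.5, 1, 0, 0, 0, 8.5, 1, 0, 0, 0, 8.5, 1, 0, 0, 0, 8.5, 1, -0.15, 0.05, 0, 8.5, 1, 0, 0, 3, 0, 1, 0, 0, 3, 0, 1, 0, 0, 3, 0, 1, 0, 0, 2.6, 0, 1, 0, 0, 0, 0, 1, 0, 0, 0, 0])

```text
clock: 3.3
position: [0.506, -0.2051, 0.1158]
ee_rot: [-0.0, 0.621, 0.784, 0.0]
contact_force: [-0.2, -0.2, 0.0]
width: 0.0852
gripper_force: 0.0
```

Call:
send_rows(steps=[-1, 0, 0, 0, 0, -1, 0, 0, 0, 0, -1, 0, 0, 0, 0, -1, 0, 0, 0, 0, -1, 0, 0, 0, 0, -1, 0, 0, 0, 0, -1, 0, 0, 0, 0, -1, 0, 0, 0, 0], newtons=30)

```text
clock: 4.1
position: [0.5066, -0.2065, 0.116]
ee_rot: [0.001, 0.622, 0.783, 0.0]
contact_force: [-0.8, -0.5, 5.9]
width: 0.0254
gripper_force: 32.6
```

Call:
send_rows(steps=[-1, 0, 0, -2, 0, -1, 0, 0, -2, 0, -1, 0, 0, -2, 0, -1, 0, 0, 0, 0, -1, 0, 0, 0, 0, -1, 0, 0, 0, 0])

```text
clock: 4.7
position: [0.5052, -0.2058, 0.1737]
ee_rot: [-0.002, 0.622, 0.783, -0.0]
contact_force: [0.2, 0.3, -1.8]
width: 0.0258
gripper_force: 31.8
```

```bash
python3 -c "
from h import *
wrist('w2')"
```

```text
4.7 [ 0.5052 -0.2058  0.1737] yaw_y 13.11 q [-0.514  0.272  1.659  0.     1.213 -0.743] w 0.025780411403111395 f [ 0.24  0.28 -1.83]
```

View pics/w2.png

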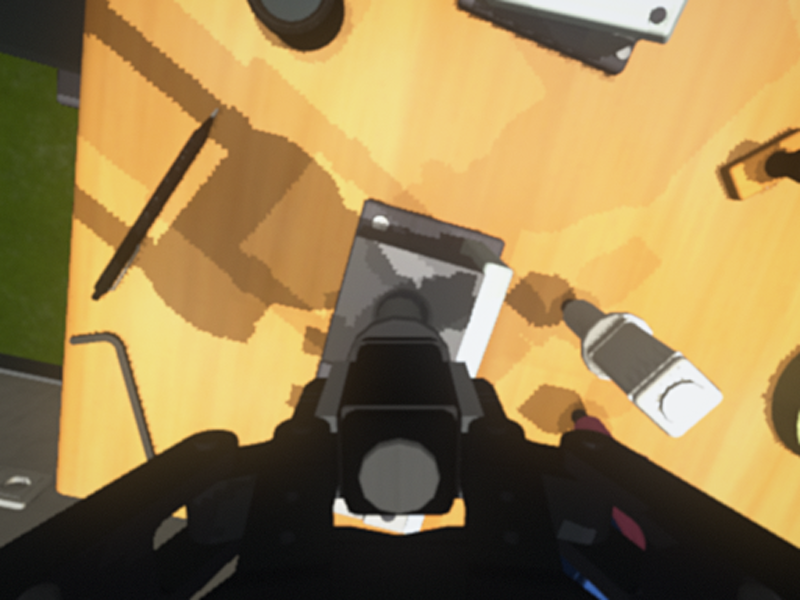

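Call:
send_rows(steps=[-1, 0, 0, -0.4, 0, -1, -0.8, 0, 0, 0, -1, -0.8, 0, 0, 0, -1, -0.8, 0, 0.05, 0, -1, -0.6, 0, 0.1, 0, -1, -0.6, 0, 0.12, 0, -1, -0.6, 0, 0.15, 0, -1, 0, 0, 0, 0])

```text
clock: 5.55
position: [0.5159, -0.2482, 0.1748]
ee_rot: [0.0, 0.622, 0.783, -0.0]
contact_force: [-0.3, 1.5, -0.3]
width: 0.0258
gripper_force: 31.9
```

Call:
send_rows(steps=[-1, -0.5, 0, 0.2, 0, -1, -0.5, 0, 0.22, 0, -1, -0.6, 0, 0.25, 0, -1, 0, 0, 0, 0, -1, 0, 0, 0, 0])

```text
clock: 6.05
position: [0.5195, -0.2636, 0.1681]
ee_rot: [0.0, 0.622, 0.783, -0.0]
contact_force: [-0.1, 0.8, -0.3]
width: 0.0257
gripper_force: 31.7
```

```bash
python3 -c "
from h import *
wrist('w3')
from rig import get_image
import cv2
i=get_image('scene');np.savez('pics/scene2.npz',c=i['color'])
a=cv2.resize(i['color'][190:310,220:340,::-1],(600,600),interpolation=cv2.INTER_CUBIC)
w=cv2.imread('pics/w3.png')[100:500,300:500]
w=cv2.resize(w,(200,400))
o=np.zeros((600,800,3),np.uint8);o[:,:600]=a;o[:400,600:]=w
cv2.imwrite('pics/v3.png',o)"
```

```text
6.05 [ 0.5195 -0.2636  0.1681] yaw_y 13.11 q [-5.880e-01  3.280e-01  1.591e+00 -1.000e-03  1.222e+00 -8.170e-01] w 0.025737587719433165 f [-0.14  0.81 -0.33]
```

View pics/v3.png

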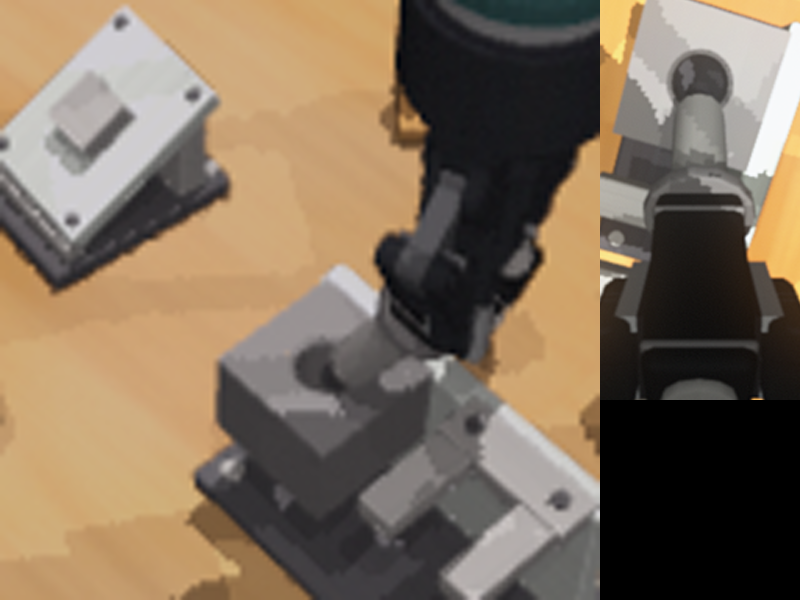

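The picture shows the probe pivoted about 30° with its nose still in the bore; geometry gives 30.1°. I'll lift it clear and check the angle from the nose tip.

Call:
send_rows(steps=[-1, 0, 0, -2, 0, -1, 0, 0, -2, 0, -1, 0, 0, -3, 0, -1, 0, 0, -3, 0, -1, 0, 0, 0, 0, -1, 0, 0, 0, 0], newtons=60)

```text
clock: 6.75
position: [0.5194, -0.2632, 0.2685]
ee_rot: [0.001, 0.622, 0.783, -0.0]
contact_force: [-0.2, 0.5, -1.7]
width: 0.0252
gripper_force: 63.7
```

```bash
python3 -c "
from h import *
wrist('w4')
import cv2
d=load('w4');c=d['c'][:,:,::-1]
a=cv2.resize(c[60:260,192:320],(512,600)[::1],interpolation=cv2.INTER_CUBIC)
a=cv2.resize(c[60:210,206:306],(400,600),interpolation=cv2.INTER_CUBIC)
a=cv2.convertScaleAbs(a,alpha=1.5)
cv2.imwrite('pics/v4.png',a)"
```

```text
6.75 [ 0.5194 -0.2632  0.2685] yaw_y 13.12 q [-5.880e-01  2.680e-01  1.424e+00 -1.000e-03  1.448e+00 -8.170e-01] w 0.02522771259173459 f [-0.23  0.54 -1.69]
```

View pics/v4.png

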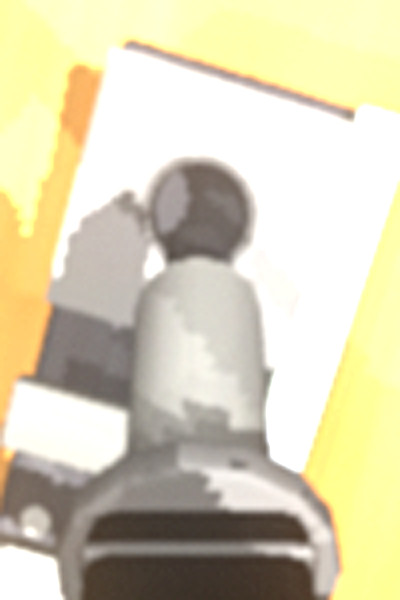

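```bash
python3 -c "
from h import *
d=load('w4')
M=d['M'];K=d['K']
def pj(P):
    p=(np.asarray(P)-M[:3,3])@M[:3,:3]@K.T;return p[:,:2]/p[:,2:]
for th in (26,28,30,32,34):
  for h in (.0375,.0397):
    t=np.radians(th);ax=np.array([np.sin(t),0,np.cos(t)]);n=np.array([np.cos(t),0,-np.sin(t)]);g=np.array([0,0,-.0187])
    P=[g+(h+.055)*ax+.01*n,g+(h+.073)*ax+.0055*n,g+(h-.006)*ax+.018*n, g+h*ax+.018*n]
    print(th,h,(((pj(P)-[206,60])*4).round(0)[:,1]).tolist())
"
```

```text
26 0.0375 [286.0, 254.0, 500.0, 467.0]
26 0.0397 [279.0, 247.0, 488.0, 456.0]
28 0.0375 [269.0, 234.0, 496.0, 462.0]
28 0.0397 [261.0, 227.0, 484.0, 450.0]
30 0.0375 [252.0, 213.0, 493.0, 457.0]
30 0.0397 [244.0, 206.0, 480.0, 445.0]
32 0.0375 [235.0, 193.0, 490.0, 453.0]
32 0.0397 [226.0, 186.0, 476.0, 440.0]
34 0.0375 [218.0, 173.0, 487.0, 449.0]
34 0.0397 [209.0, 165.0, 473.0, 435.0]
```

Call:
send_rows(steps=[-1, 4.25, 0.6, 0, 0, -1, 4.25, 0.6, 0, 0, -1, 4.25, 0.6, 0, 0, -1, 4.25, 0.6, 0, 0, -1, 4.25, 0.6, 0, 0, -1, 4.25, 0.6, 0, 0, -1, 4.25, 0.6, 0, 0, -1, 4.25, 0.6, 0, 0, -1, 4.25, 0.6, 0, 0, -1, 4.25, 0.6, 0, 0])

```text
clock: 7.8
position: [0.48, 0.1661, 0.2664]
ee_rot: [-0.001, 0.622, 0.783, -0.001]
contact_force: [0.8, -0.5, -1.8]
width: 0.0253
gripper_force: 63.6
```

Call:
send_rows(steps=[-1, 0, 0, 0, 8.57, -1, 0, 0, 0, 8.57, -1, 0, 0, 0, 8.57, -1, 0, 0, 0, 8.57, -1, 0, 0, 0, 8.57, -1, 0, 0, 0, 8.57, -1, 0, 0, 0, 8.57, -1, 0, 0, 0, 8.57, -1, 0, 0, 0, 8.57, -1, 0, 0, 0, 8.57, -1, 0, 0, 0, 0, -1, 0, 0, 0, 0])

```text
clock: 9.0
position: [0.4807, 0.1645, 0.267]
ee_rot: [0.0, 0.988, 0.153, -0.001]
contact_force: [-0.1, 0.4, -1.7]
width: 0.0254
gripper_force: 63.5
```

```bash
python3 -c "
from h import *
wrist('w5')
import cv2
d=load('w5');c=d['c'][:,:,::-1]
cv2.imwrite('pics/v5.png',cv2.resize(c[0:240,96:416],(800,600),interpolation=cv2.INTER_CUBIC))
# sample centre triangulated from scene+top, as t & in-plane offset
r=np.array([.5487,.1848,.052]);Rp=(R.from_euler('z',.304)*R.from_euler('y',-np.pi/6)).as_matrix()
pt=np.array([140+179/5,165+158/5]);ps=np.array([145+170/5,140+152/5])
f=lambda q:np.r_[proj('top',[r+Rp@q])[0]-pt,proj('scene',[r+Rp@q])[0]-ps]
s=least_squares(f,[0,0,.01]);print(s.x,s.fun)
"
```

```text
9.0 [0.4807 0.1645 0.267 ] yaw_y -72.41 q [ 0.193  0.157  1.575 -0.     1.412  1.457] w 0.02542961840819833 f [-0.14  0.39 -1.73]
[-0.0020956   0.00220517  0.00197282] [ 0.23719384 -0.41528752 -0.4475684   0.083202  ]
```

View pics/v5.png

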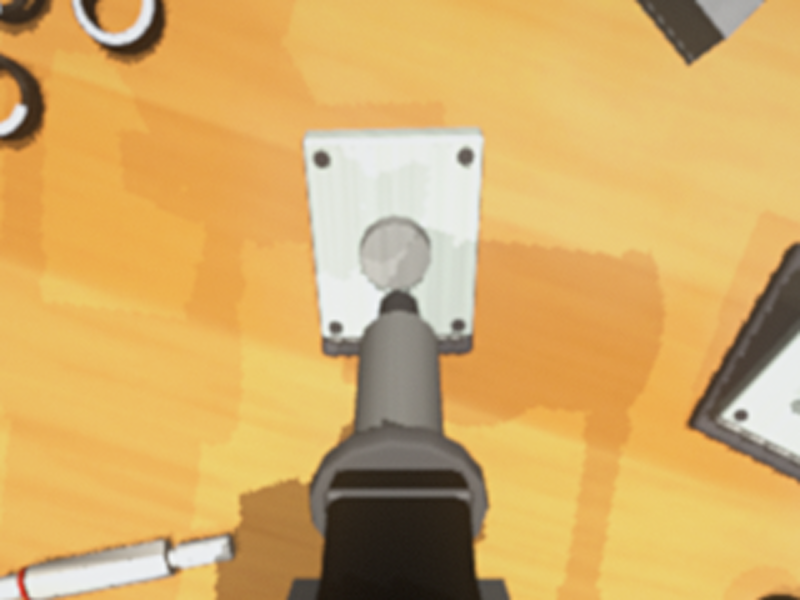

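```bash
python3 -c "
from h import *
load('w5')
px=lambda x,y:[96+x/2.5,y/2.5]
pt=np.array([px(*a) for a in[(306,139),(481,136),(470,336),(323,338)]])
loc=np.array([[.046,.035,0],[.046,-.035,0],[-.046,-.035,0],[-.046,.035,0]])
def Rp(a): return (R.from_euler('z',a)*R.from_euler('y',-np.pi/6)).as_matrix()
f=lambda p:(proj('w5',loc@Rp(p[2]).T+[p[0],p[1],.052])-pt).ravel()
s=least_squares(f,[.5487,.1848,.304]);print(s.x,np.degrees(s.x[2]),s.fun.round(1))
p=s.x;sc=np.array([px(395,254)])
for t in(.004,.008,.012,.016):print(t,(proj('w5',[np.array([p[0],p[1],.052])+Rp(p[2])@[0,0,t]])-sc).round(1))
# where along image does tip project
for t in (.004,.01,.016):
  g=least_squares(lambda q:(proj('w5',[np.array([p[0],p[1],.052])+Rp(p[2])@[q[0],q[1],t]])-sc).ravel(),[0,0]).x;print(t,g)
"
```

```text
[0.54928511 0.18623364 0.32160261] 18.426472265253985 [-1.5  0.1  1.5  0.2  0.8 -0.1 -0.7 -0.1]
0.004 [[ 0.1 -0.9]]
0.008 [[0.1 1. ]]
0.012 [[0.1 3. ]]
0.016 [[0.1 5.1]]
0.004 [-1.10207810e-03  9.01215393e-05]
0.01 [2.33204847e-03 7.35067023e-05]
0.016 [5.76617503e-03 5.68918653e-05]
```

Call:
send_rows(steps=[-1, 0.2, 0, 3, -0.5, -1, 0.23, 0, 3, 0, -1, 0, 0, 3, 0, -1, 0, 0, 2.35, 0, -1, 0.2, 0, 0.35, 0, -1, 0.2, 0, 0.35, 0, -1, 0, 0, 0, 0, -1, 0, 0, 0, 0])

```text
clock: 9.85
position: [0.4903, 0.1675, 0.1492]
ee_rot: [-0.0, 0.988, 0.156, 0.001]
contact_force: [0.1, 0.5, -1.8]
width: 0.0253
gripper_force: 63.5
```

```bash
cat >> h.py <<'E'
def st():
    from rig import get_state
    s=get_state();n=np.array([-.4755,-.1545,.866]);print(s["clock"],s["position"].round(4),"f",s["contact_force"].round(2),"fn",(s["contact_force"]@n).round(2),"m",s["moment"].round(3))
E
python3 -c "
from h import *
st()"
```

```text
9.85 [0.4903 0.1675 0.1492] f [ 0.14  0.49 -1.79] fn -1.69 m [-0.01   0.047  0.01 ]
```

Call:
send_rows(steps=[-1, 0.1, 0, 0.17, 0, -1, 0.1, 0, 0.17, 0, -1, 0, 0, 0, 0, -1, 0, 0, 0, 0])

```text
clock: 10.25
position: [0.4912, 0.1679, 0.1446]
ee_rot: [-0.0, 0.988, 0.156, 0.0]
contact_force: [-0.5, -0.5, -1.6]
width: 0.0252
gripper_force: 63.5
```

Call:
send_rows(steps=[-1, 0.1, 0, 0.17, 0, -1, 0, 0, 0, 0, -1, 0, 0, 0, 0])

```text
clock: 10.55
position: [0.4921, 0.1682, 0.1427]
ee_rot: [-0.0, 0.988, 0.156, -0.0]
contact_force: [0.4, -0.1, -2.3]
width: 0.0251
gripper_force: 63.5
```

Call:
send_rows(steps=[-1, 0.1, 0, 0.17, 0, -1, 0, 0, 0, 0, -1, 0, 0, 0, 0])

```text
clock: 10.85
position: [0.493, 0.1685, 0.1411]
ee_rot: [-0.0, 0.988, 0.156, -0.0]
contact_force: [-0.5, 0.1, -2.2]
width: 0.0255
gripper_force: 63.5
```

Call:
send_rows(steps=[-1, 0.1, 0, 0.17, 0, -1, 0, 0, 0, 0, -1, 0, 0, 0, 0])

```text
clock: 11.15
position: [0.4939, 0.1688, 0.1396]
ee_rot: [-0.0, 0.988, 0.156, -0.0]
contact_force: [-1.4, -0.4, 0.1]
width: 0.0256
gripper_force: 63.6
```

Call:
send_rows(steps=[-1, 0.05, 0, 0.09, 0, -1, 0, 0, 0, 0, -1, 0, 0, 0, 0])

```text
clock: 11.45
position: [0.4944, 0.169, 0.1386]
ee_rot: [-0.0, 0.988, 0.156, -0.0]
contact_force: [-1.8, 0.4, 1.7]
width: 0.0253
gripper_force: 63.6
```

Call:
send_rows(steps=[-1, 0.05, 0, 0.09, 0, -1, 0, 0, 0, 0, -1, 0, 0, 0, 0])

```text
clock: 11.75
position: [0.4949, 0.1691, 0.1376]
ee_rot: [-0.0, 0.988, 0.156, -0.0]
contact_force: [-1.9, -0.7, 1.6]
width: 0.0254
gripper_force: 63.7
```

Call:
send_rows(steps=[-1, 0.05, 0, 0.09, 0, -1, 0, 0, 0, 0, -1, 0, 0, 0, 0])

```text
clock: 12.05
position: [0.4953, 0.1693, 0.1367]
ee_rot: [-0.0, 0.988, 0.156, -0.0]
contact_force: [-2.7, -1.5, 2.7]
width: 0.0253
gripper_force: 63.7
```

```bash
python3 -c "
from h import *
st()"
```

```text
12.05 [0.4953 0.1693 0.1367] f [-2.68 -1.48  2.73] fn 3.87 m [-0.129  0.408 -0.006]
```

Call:
send_rows(steps=[-1, 0.05, 0, 0.09, 0, -1, 0, 0, 0, 0, -1, 0, 0, 0, 0])

```text
clock: 12.35
position: [0.4958, 0.1694, 0.1358]
ee_rot: [-0.0, 0.988, 0.156, -0.0]
contact_force: [-2.3, -1.1, 2.3]
width: 0.0253
gripper_force: 63.8
```

Call:
send_rows(steps=[-1, 0.05, 0, 0.09, 0, -1, 0, 0, 0, 0, -1, 0, 0, 0, 0])

```text
clock: 12.65
position: [0.4963, 0.1696, 0.1349]
ee_rot: [-0.0, 0.988, 0.156, -0.0]
contact_force: [-2.6, -1.1, 3.4]
width: 0.0251
gripper_force: 63.8
```

Call:
send_rows(steps=[-1, 0, 0, 0, 0])

```text
clock: 12.75
position: [0.4963, 0.1696, 0.1349]
ee_rot: [-0.0, 0.988, 0.156, -0.0]
contact_force: [-2.8, -1.1, 1.9]
width: 0.0254
gripper_force: 63.8
```

Call:
send_rows(steps=[-1, 0, 0, 0, 0])

```text
clock: 12.85
position: [0.4963, 0.1696, 0.1349]
ee_rot: [-0.0, 0.988, 0.156, -0.0]
contact_force: [-2.2, -1.4, 3.1]
width: 0.0255
gripper_force: 63.8
```

Call:
send_rows(steps=[-1, 0, 0, 0, 0])

```text
clock: 12.95
position: [0.4963, 0.1696, 0.1349]
ee_rot: [-0.0, 0.988, 0.156, -0.0]
contact_force: [-2.4, -0.5, 2.3]
width: 0.0251
gripper_force: 63.8
```

```bash
python3 -c "
from h import *
st()
wrist('w6')
st()
import cv2
d=load('w6');c=d['c'][:,:,::-1]
cv2.imwrite('pics/v6.png',cv2.resize(c[60:210,156:356],(800,600),interpolation=cv2.INTER_CUBIC))"
```

```text
12.95 [0.4963 0.1696 0.1349] f [-2.37 -0.55  2.26] fn 3.16 m [-0.156  0.465  0.013]
12.95 [0.4963 0.1696 0.1349] yaw_y -72.08 q [0.196 0.275 1.763 0.    1.104 1.455] w 0.02514813328480562 f [-2.37 -0.55  2.26]
13.0 [0.4963 0.1696 0.1349] f [-3.43 -2.05  3.7 ] fn 5.15 m [-0.242  0.483 -0.044]
```

View pics/v6.png

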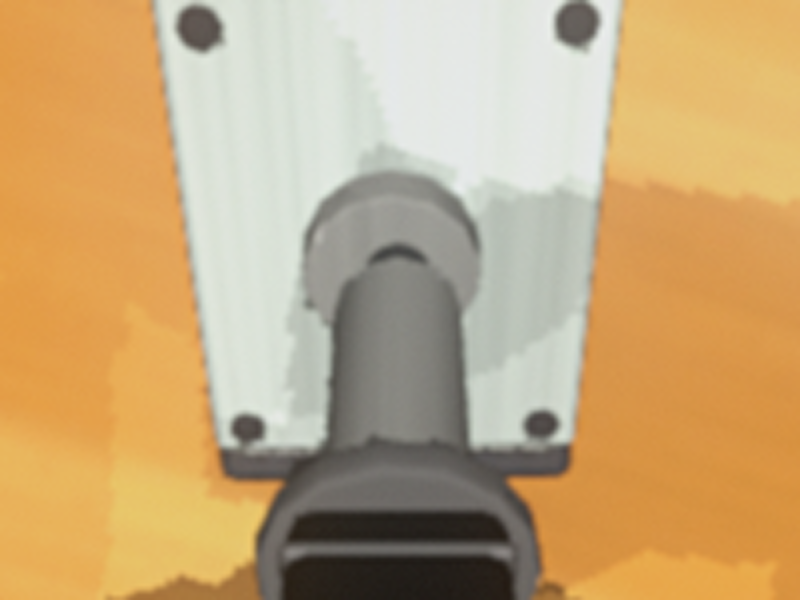

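The picture shows the nose at (397,265) on the round sample, whose centre is about (392,266). Force is about 5.3 N and travel is about 5.8 mm, so the nose is roughly half way in. I'll hold it there.

Call:
send_rows(steps=[-1, 0, 0, 0, 0, -1, 0, 0, 0, 0, -1, 0, 0, 0, 0, -1, 0, 0, 0, 0, -1, 0, 0, 0, 0, -1, 0, 0, 0, 0, -1, 0, 0, 0, 0, -1, 0, 0, 0, 0, -1, 0, 0, 0, 0, -1, 0, 0, 0, 0, -1, 0, 0, 0, 0, -1, 0, 0, 0, 0])

```text
clock: 14.2
position: [0.4964, 0.1696, 0.1349]
ee_rot: [-0.0, 0.988, 0.156, 0.0]
contact_force: [-2.2, -2.0, 2.4]
width: 0.0254
gripper_force: 63.8
```

Call:
send_rows(steps=[-1, 0, 0, 0, 0, -1, 0, 0, 0, 0, -1, 0, 0, 0, 0, -1, 0, 0, 0, 0, -1, 0, 0, 0, 0, -1, 0, 0, 0, 0, -1, 0, 0, 0, 0, -1, 0, 0, 0, 0, -1, 0, 0, 0, 0, -1, 0, 0, 0, 0, -1, 0, 0, 0, 0, -1, 0, 0, 0, 0])

```text
clock: 15.4
position: [0.4964, 0.1696, 0.1349]
ee_rot: [-0.0, 0.988, 0.156, 0.0]
contact_force: [-2.4, -1.2, 2.7]
width: 0.0255
gripper_force: 63.8
```

```bash
python3 -c "
from h import *
st()"
```

```text
15.4 [0.4964 0.1696 0.1349] f [-2.44 -1.23  2.65] fn 3.65 m [-0.144  0.512  0.029]
```

Call:
send_rows(steps=[-1, -0.5, 0, -0.87, 0, -1, -1, 0, -1.73, 0, -1, -1, 0, -1.73, 0, -1, 0, 0, -3, 0, -1, 0, 0, -3, 0, -1, 0, 0, -3, 0, -1, 0, 0, 0, -8.5, -1, 0, 0, 0, -8.5, -1, 0, 0, 0, -8.5, -1, 0, 0, 0, -8.5, -1, 0, 0, 0, -8.5, -1, 0, 0, 0, -8.5])

```text
clock: 16.6
position: [0.4733, 0.1621, 0.2685]
ee_rot: [0.0, 0.823, 0.568, 0.001]
contact_force: [0.6, 0.1, -2.2]
width: 0.0252
gripper_force: 63.5
```

Call:
send_rows(steps=[-1, 0, 0, 0, -8.5, -1, 0, 0, 0, -8.5, -1, 0, 0, 0, -8.5, -1, 0, 0, 0, -8.5, -1, 0, 0, 0, 0, -1, 0, 0, 0, 0])

```text
clock: 17.2
position: [0.473, 0.162, 0.2684]
ee_rot: [0.0, 0.624, 0.781, 0.001]
contact_force: [-0.2, 0.2, -2.4]
width: 0.0254
gripper_force: 63.5
```

```bash
cat >> h.py <<'E'
def to(x,y):
    from rig import get_state
    s=get_state();q=s["ee_rot"];Rt=R.from_quat([q[1],q[2],q[3],q[0]]).as_matrix();st()
    print("yaw_y",np.degrees(np.arctan2(Rt[1,1],Rt[0,1])).round(2),"shift cm",(Rt.T@(np.array([x,y,s["position"][2]])-s["position"])*100).round(2))
E
python3 -c "
from h import *
to(.5194,-.2632)"
```

```text
17.2 [0.473  0.162  0.2684] f [-0.22  0.2  -2.42] fn -2.02 m [-0.011 -0.015  0.022]
yaw_y 12.74 shift cm [-4.249e+01 -4.840e+00 -1.000e-02]
```

Call:
send_rows(steps=[-1, -4.22, -0.48, 0, 0, -1, -4.22, -0.48, 0, 0, -1, -4.22, -0.48, 0, 0, -1, -4.22, -0.48, 0, 0, -1, -4.22, -0.48, 0, 0, -1, -4.22, -0.48, 0, 0, -1, -4.22, -0.48, 0, 0, -1, -4.22, -0.48, 0, 0, -1, -4.22, -0.48, 0, 0, -1, -4.22, -0.48, 0, 0, -1, 0, 0, 0, 0, -1, 0, 0, 0, 0])

```text
clock: 18.4
position: [0.5201, -0.261, 0.2676]
ee_rot: [-0.0, 0.625, 0.781, 0.0]
contact_force: [-0.4, 0.2, -2.3]
width: 0.0252
gripper_force: 63.6
```

```bash
python3 -c "
from h import *
to(.5188,-.2602)"
```

```text
18.4 [ 0.5201 -0.261   0.2676] f [-0.44  0.17 -2.34] fn -1.84 m [-0.035 -0.017  0.004]
yaw_y 12.69 shift cm [ 0.11 -0.11  0.  ]
```

Call:
send_rows(steps=[-1, 0.1, -0.1, 3, 0, -1, 0, 0, 3, 0, -1, 0, 0, 2, 0, -1, 0, 0, 1.8, 0, -1, 0, 0, 0, 0, -1, 0.8, 0, 0, 0, -1, 0.6, 0, -0.25, 0, -1, 0.6, 0, -0.2, 0, -1, 0.6, 0, -0.2, 0, -1, 0, 0, 0, 0], newtons=30)

```text
clock: 19.4
position: [0.5143, -0.236, 0.1794]
ee_rot: [0.004, 0.623, 0.783, -0.001]
contact_force: [-0.1, -6.5, -3.3]
width: 0.0256
gripper_force: 63.6
```

Call:
send_rows(steps=[-1, 0.6, 0, -0.1, 0, -1, 0.6, 0, -0.1, 0, -1, 0.6, 0, -0.1, 0, -1, 0.6, 0, -0.05, 0, -1, 0.6, 0, 0, 0, -1, 0.5, 0, 0, 0, -1, 0, 0, 0, 0, -1, 0, 0, 0, 0])

```text
clock: 20.2
position: [0.5067, -0.2021, 0.1832]
ee_rot: [0.004, 0.623, 0.782, -0.001]
contact_force: [0.6, -5.1, 0.3]
width: 0.0254
gripper_force: 64.3
```

```bash
python3 -c "
from h import *
to(.5045,-.2067)"
```

```text
20.2 [ 0.5067 -0.2021  0.1832] f [ 0.59 -5.07  0.35] fn 0.8 m [-1.411  0.033 -0.03 ]
yaw_y 12.96 shift cm [-0.4  -0.32  0.  ]
```

Call:
send_rows(steps=[-1, 0.25, -0.3, 0, 0, -1, 0, 0, 0, 0, -1, -0.3, 0, 0, 0, -1, 0, 0, -2, 0, -1, 0, 0, -2, 0, -1, 0, 0, 0, 0, -1, 0, 0, 0, 0])

```text
clock: 20.9
position: [0.5023, -0.2002, 0.2206]
ee_rot: [-0.0, 0.623, 0.782, 0.001]
contact_force: [-0.2, 0.7, -1.8]
width: 0.0252
gripper_force: 64.2
```

```bash
cat > tilt.py <<'E'
from h import *
import cv2,sys
from rig import get_image
wrist(sys.argv[1])
a=np.load("pics/w2.npz")["c"];b=np.load(f"pics/{sys.argv[1]}.npz")["c"]
g=lambda i:cv2.Canny(cv2.cvtColor(i,cv2.COLOR_RGB2GRAY),30,90)
for nm,(x0,y0,x1,y1) in dict(handle_top=(215,250,297,330),button=(225,275,287,328),collar=(222,196,290,224)).items():
    for f in(lambda i:i,g):
        r=cv2.matchTemplate(f(b),f(a)[y0:y1,x0:x1],cv2.TM_CCOEFF_NORMED);_,v,_,m=cv2.minMaxLoc(r);print(nm,round(v,3),m[0]-x0,m[1]-y0)
E
python3 tilt.py w7
```

```text
20.9 [ 0.5023 -0.2002  0.2206] yaw_y 12.92 q [-5.090e-01  2.310e-01  1.595e+00  1.000e-03  1.315e+00 -7.340e-01] w 0.02524932210829227 f [-0.19  0.7  -1.79]
handle_top 0.941 0 1
handle_top 0.677 0 1
button 0.995 0 1
button 0.69 0 2
collar 0.731 1 -1
collar 0.511 0 -1
```

The tilt check shows the probe upright within about 1°. Next I go in front of the notch and lower to the collar just above the fork top.

Call:
send_rows(steps=[-1, -2.26, -2.48, 0, 0, -1, -2.26, -2.48, 0, 0, -1, -2.26, -2.48, 0, 0, -1, 0, 0, 0, 0, -1, 0, 0, 3, 0, -1, 0, 0, 3, 0, -1, 0, 0, 2, 0, -1, 0, 0, 2, 0, -1, 0, 0, 0, 0, -1, 0, 0, 0, 0])

```text
clock: 21.95
position: [0.445, -0.2829, 0.1197]
ee_rot: [-0.001, 0.623, 0.782, 0.0]
contact_force: [0.1, 0.2, -1.9]
width: 0.0255
gripper_force: 63.7
```

```bash
python3 -c "
from h import *
to(.4449,-.2831)
to(.4998,-.2866)
from rig import get_image
import cv2
for n in('top','scene'):
    np.savez(f'pics/{n}9.npz',c=get_image(n)['color'])
"
```

```text
21.95 [ 0.445  -0.2829  0.1197] f [ 0.06  0.17 -1.94] fn -1.74 m [-0.019  0.023 -0.042]
yaw_y 12.93 shift cm [-0.01 -0.02 -0.  ]
21.95 [ 0.445  -0.2829  0.1197] f [ 0.06  0.17 -1.94] fn -1.74 m [-0.019  0.023 -0.042]
yaw_y 12.93 shift cm [-1.58  5.26 -0.01]
```

Call:
send_rows(steps=[-1, -0.3, 1, 0, 0, -1, -0.3, 1, 0, 0, -1, -0.3, 1, 0, 0, -1, 0, 0, 0, 0])

```text
clock: 22.45
position: [0.4787, -0.2865, 0.1205]
ee_rot: [0.001, 0.623, 0.782, 0.0]
contact_force: [0.1, 0.2, -2.2]
width: 0.0251
gripper_force: 63.9
```

```bash
python3 -c "
from h import *
to(.4998,-.2866)"
```

```text
22.45 [ 0.4787 -0.2865  0.1205] f [ 0.11  0.16 -2.17] fn -1.95 m [ 0.017  0.032 -0.006]
yaw_y 12.96 shift cm [-0.48  2.05  0.  ]
```

Call:
send_rows(steps=[-1, -0.15, 0.7, 0, 0, -1, -0.15, 0.7, 0, 0, -1, -0.1, 0.4, 0, 0, -1, 0, 0, 0, 0, -1, 0, 0, 0, 0])

```text
clock: 22.95
position: [0.4947, -0.2856, 0.1201]
ee_rot: [-0.0, 0.623, 0.782, -0.0]
contact_force: [-0.8, -0.4, -2.5]
width: 0.0252
gripper_force: 64.0
```

```bash
python3 -c "
from h import *
to(.4998,-.2866)"
```

```text
22.95 [ 0.4947 -0.2856  0.1201] f [-0.83 -0.42 -2.45] fn -1.66 m [0.031 0.011 0.002]
yaw_y 12.93 shift cm [-0.21  0.48 -0.  ]
```

Call:
send_rows(steps=[-1, -0.2, 0.45, 0, 0, -1, 0, 0, 0, 0, -1, 0, 0, 0.2, 0, -1, 0, 0, 0.15, 0, -1, 0, 0, 0, 0, -1, 0, 0, 0, 0])

```text
clock: 23.55
position: [0.4995, -0.2866, 0.1166]
ee_rot: [-0.0, 0.623, 0.782, 0.0]
contact_force: [-0.0, 0.1, -1.9]
width: 0.0248
gripper_force: 64.2
```

```bash
python3 -c "
from h import *
to(.4998,-.2866)"
```

```text
23.55 [ 0.4995 -0.2866  0.1166] f [-0.01  0.07 -1.93] fn -1.67 m [-0.008  0.007 -0.005]
yaw_y 12.91 shift cm [-0.01  0.03 -0.  ]
```

Call:
send_rows(steps=[-1, 0, 0, 0.08, 0, -1, 0, 0, 0, 0, -1, 0, 0, 0, 0])

```text
clock: 23.85
position: [0.4996, -0.2867, 0.1163]
ee_rot: [0.0, 0.623, 0.782, 0.0]
contact_force: [-1.2, 1.0, 3.0]
width: 0.0253
gripper_force: 64.6
```

Call:
send_rows(steps=[-1, 0, 0, 0.08, 0, -1, 0, 0, 0, 0, -1, 0, 0, 0, 0])

```text
clock: 24.15
position: [0.4996, -0.2867, 0.1163]
ee_rot: [0.0, 0.623, 0.782, -0.0]
contact_force: [-2.6, 1.6, 7.8]
width: 0.0248
gripper_force: 65.4
```

Call:
send_rows(steps=[-0.3, 0, 0, 0, 0, -0.3, 0, 0, 0, 0, -0.3, 0, 0, 0, 0, 0.2, 0, 0, 0, 0, 0.2, 0, 0, 0, 0, 0.2, 0, 0, 0, 0, 0.2, 0, 0, 0, 0])

```text
clock: 24.85
position: [0.4997, -0.2867, 0.115]
ee_rot: [-0.0, 0.623, 0.782, 0.0]
contact_force: [-0.1, 0.0, -0.2]
width: 0.0512
gripper_force: 0.0
```

Call:
send_rows(steps=[0.2, 0, 0, -1, 0, 0.2, 0, 0, -3, 0, 0.2, 0, 0, -4, 0, 0.2, 0, 0, -4, 0, 0.2, 0, 0, 0, 0, 0.2, 0, 0, 0, 0])

```text
clock: 25.45
position: [0.5001, -0.2871, 0.237]
ee_rot: [0.002, 0.623, 0.782, 0.0]
contact_force: [0.2, 0.2, -0.6]
width: 0.0512
gripper_force: 0.0
```

```bash
python3 - <<'E'
from h import *
import cv2
wrist('w10')
d=load('w10')
from rig import get_image
# button: predicted pixel if hanging upright at the seat, and bright blob found nearby
uv=proj('w10',[[.4998,-.2866,.162]])[0];print("pred",uv)
g=cv2.cvtColor(d["c"],cv2.COLOR_RGB2GRAY);x,y=uv.astype(int)
h=cv2.HoughCircles(g[y-45:y+45,x-45:x+45],cv2.HOUGH_GRADIENT,1,20,param1=80,param2=12,minRadius=8,maxRadius=25)
print(None if h is None else (h[0][:4]+[x-45,y-45,0]).round(1))
# dark (handle) blob
m=(g<45).astype(np.uint8);n,l,s,c=cv2.connectedComponentsWithStats(m)
for i in range(1,n):
    if s[i,4]>300 and abs(c[i]-uv).max()<60:print("dark",s[i],c[i].round(1))
for zz in(.159,.101,.095):print(zz,proj('w10',[[.4998,-.2866,zz]]).round(1))
# change outside: compare top/scene with start
for n in("top","scene"):
    i=get_image(n)["color"];np.savez(f"pics/{n}10.npz",c=i)
    D=(np.abs(i.astype(int)-C[n]["c"]).max(2)>60).astype(np.uint8);D=cv2.morphologyEx(D,cv2.MORPH_OPEN,np.ones((3,3)))
    k,_,s,_=cv2.connectedComponentsWithStats(D);print(n,s[1:][s[1:,4]>25].tolist())
E
```

```text
25.45 [ 0.5001 -0.2871  0.237 ] yaw_y 12.91 q [-0.642  0.273  1.494  0.     1.37  -0.867] w 0.05123078497002527 f [ 0.23  0.16 -0.61]
pred [253.87188201 200.35275186]
[[254.5 181.5  22.2]
 [242.5 201.5  21. ]]
0.159 [[253.9 199.1]]
0.101 [[254.  180.4]]
0.095 [[254.  178.8]]
top [[422, 107, 36, 50, 648], [434, 117, 78, 76, 3552], [372, 158, 29, 41, 708], [402, 164, 16, 29, 302], [495, 180, 17, 24, 225], [389, 200, 17, 29, 313], [368, 203, 8, 9, 59], [451, 212, 40, 66, 944], [369, 215, 6, 5, 27], [327, 221, 59, 53, 1024], [312, 271, 15, 18, 121], [330, 275, 11, 15, 115], [378, 281, 69, 45, 1341], [316, 289, 148, 95, 8198], [290, 350, 25, 34, 570], [189, 353, 46, 31, 1142], [174, 359, 7, 8, 42], [224, 372, 27, 12, 227], [126, 375, 20, 9, 121]]
scene [[6, 0, 8, 6, 41], [16, 0, 16, 5, 50], [43, 0, 21, 11, 115], [92, 0, 15, 8, 84], [107, 0, 101, 75, 2999], [152, 1, 21, 16, 207], [195, 0, 46, 24, 363], [247, 0, 56, 14, 581], [224, 0, 185, 87, 6762], [26, 2, 16, 16, 158], [84, 9, 30, 13, 253], [71, 19, 33, 20, 304], [99, 23, 10, 10, 60], [109, 38, 7, 6, 31], [221, 40, 9, 13, 101], [0, 54, 4, 24, 68], [0, 84, 12, 66, 488], [315, 102, 7, 8, 47], [299, 121, 68, 135, 4438], [350, 145, 6, 7, 31], [0, 151, 13, 16, 73], [353, 152, 12, 14, 87], [20, 225, 16, 22, 198], [274, 240, 21, 31, 358], [0, 260, 16, 9, 80], [304, 264, 22, 28, 424], [0, 276, 6, 15, 70], [7, 288, 56, 69, 1878], [311, 301, 5, 8, 32], [0, 315, 11, 62, 474], [228, 324, 77, 32, 1022], [192, 335, 32, 11, 222]]
```

```bash
python3 - <<'E'
from h import *
import cv2
g=cv2.cvtColor(load('w10')["c"],cv2.COLOR_RGB2GRAY)[145:235:3,205:305:3]
for r in g: print(''.join(' .:-=+*#%@'[::-1][min(9,v//26)] for v in r))
E
```

```text
=========-      :=*##########***- 
=========-:        .-*######****. 
=========-. ..        .:++=*****  
=======+------.        ..:..:-++  
=======+=------. : --:==-.......: 
=======*#*+==-=**+======*:.-=.... 
=======######******+*====-:*+=..: 
======+#####*******=**=+=..**=... 
+=====*####*#%%%%%%%%#**+=..:...  
++====#####*%%%%%%%%%%#*++.....:  
+++==+####**%%%%%%%%%%#*+-.:....  
+==::+##++*#%%%%%%%%%%#*+:::...   
-::::**#++*#%%%%%%%%%%#*+=.....  .
:::::=+*#**%%%%%%%%%%%%*=:.....  :
::::---=+*#%%%%%%%%%%%%:......   -
::::--+++++%%%#*++*#%%%.......  .-
::::+=++=::%%#+*++++#%%.......  --
::::+++=:.:%%++++++++%%......   --
::.-+++=..:%#++++++++%#......  .--
::::-=:...:%#++++++++%#......  ---
::::.::::::%%++++++++%%-....   ---
..::.::::::%%#++++++#%%*+...  .---
:::...:::::%%%#*++*##%%*+..   ----
:::....::::*##########=-...   ----
..:.....::::-::::---::.....  .----
::.......::::::::-------:.   -----
.:....:..::-:-:--:-------:.  -----
::....:.::-------:---------------:
::....:.:::--------:-------------:
:..:....:::---------------------::
```

The button sits at (254.5, 200.5) against a predicted (253.9, 200.4), so the probe is hanging upright at the seat and the gripper is clear.

```bash
python3 -c "
from rig import sign_off
print(sign_off())"
```

```text
the job is handed in; nothing more can be done
None
```

The job is handed in: I held the reading on the middle of the round sample for over two seconds, with the nose about half way in at roughly 5 N. The probe now hangs upright by its collar in the notch with the gripper clear, and I never went near the loupe, the ring gauge or the stamp.

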